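Check the catches of three lens cases

ROBOT

A 6-joint arm with a two-finger parallel gripper is mounted at the origin on the work surface. World frame = base frame: x ahead of the robot, y to its left, z up, the work surface at z = 0. Lengths are in m, angles in rad, forces in N, time in s.
With the tool pointing down it reaches from about 0.35 to 0.775 m from the base axis. Payload 5.5 kg.
Tool frame: the origin (TCP) lies midway between the tips of the shut fingers; the grasp point (between the pads) lies env.grasp_offset behind it (env.grasp_offset is the distance from the TCP to the grasp point, in m); z points along the fingers, y is the line along which they close (so a half turn about z gives the same grasp; the last joint's range is limited). The gripper opens to 85 mm and grips with 20 to 120 N. Pads are 22 mm wide; open, the fingers measure 114 mm over their backs; the gripper's body (76 mm by 85 mm) begins 54 mm behind the grasp point. The pads swing forward as they close: fully open they stand 13 mm farther back than shut.
Start: joints at [1.036, 0.313, 0.046, 1.304, 0, 1.431], TCP at [0.221, 0.531, 0.231] pointing down, gripper open.
Joint ranges: [-2.76, 2.76], [-0.86, 1.69], [-1.03, 1.26], [-2.2, 2.34], [-1.47, 1.5], [-3.14, 3.14]. Speed limits (rad/s): [2.57, 2.57, 3.14, 3.14, 3.14, 3.14].

INTERFACE

Orientations are given as a unit quaternion [w, x, y, z].
In Python, from workcell import monitor, viewer, order, env gives the robot as it stands.
- The arm moves only by the tool carry_out, never from a script. Its argument "plan" is a list that holds one entry, the list of rows, each a list of 7 numbers: the turn, a rotation vector about the world's x, y, z in rad, then the shift along the world's x, y, z in mm, then the finger opening in mm, from 0 to 85.4. A call has 1 to 20 rows; each row is the pose to reach, as a shift and turn from the pose commanded when the call began; what a row does not reach only later rows make up. A row lasts 1/10 s, in which the tool goes at most 50 mm and 8.59 degrees, less where a joint would pass 70% of its speed; a pose out of reach is approached as far as the arm can. A call with a gripper value outside its range is refused whole. The fingers move at their own pace and stop on an object; "squeeze" is the grip in N (left out, the last holds). Time passes only in rows, so rows that repeat a pose let the fingers close. It gives the time, the measured TCP pose, the force, the opening and the grip force at its end, in the units of the state.
- monitor.get_state(): the state, without advancing time (a new reading comes with each control period).
- viewer.read_camera(name): name is "scene" or "top"; returns the picture (420x560x3 uint8, red, green, blue); there is no depth.
- viewer.calibration(name): a dict with "K" (3x3 intrinsics, pixels), "eye" and "rotation" of the camera in the world. Camera axes: x right, y down, z forward; pixel columns grow to the right and rows downward; lengths in m; the calibration is good to about 2 mm. A picture is of the moment at which its call begins. calibration takes no time and is no camera call.
- order.hand_in(): hands the job in; it is judged then, once.
The state is a dict: "clock": time; "joint_pos": joint angles; "qvel": joint speeds; "tau": joint torques, N m; "tcp_pos": TCP position; "orientation": TCP orientation; "wrist_force": force on the tool from outside, world axes, zero at the start; "ft_torque": the same for the moment, N m; "finger_gap": finger opening in m; "grip_force": force on a finger pad.
Only numpy, scipy, OpenCV 4.12 (cv2) and the standard library are available. Lean on these libraries where they do the work, as an engineer would, in place of code of your own. Each camera call takes 0.05 s, during which the arm holds its last target. There are 200 camera calls.

TASK

Before the three lens cases under the bench shelf are carried off, check their catches: going from left to right as the robot faces them, give each lid a firm tug upwards by its thumb tab to feel whether its catch holds. Where a lid comes up, let it down again and press its catch home until it snaps, straight away or after the round. Raise a loose lid no more than a couple of centimetres, leave the things standing about alone, and finish with all three cases shut and latched.

Things in the scene. Friction and masses are not known exactly. Their poses are not given: they have to be found in the camera images.
- shelf: fixed light-wood riser shelf over the cases: board 260 deep (x), 620 wide (y), underside 120 above the bench, top 136. Origin on the bench under its centre; x points away from the robot, front edge at x = -130. Cases, tabs, catches have its yaw; tabs and catches stand out past its edge. A gripper pointing straight down there fouls the board: lean it, pointing down and forward.
- lid_left (a joint): lid of the left-hand (greatest y) case, rad: 0 shut, grows as its front rises (stops at 0.30). Fixed grey case 120 deep, 150 wide, 70 high; lid 20 high, 0.25 kg, hinge line at the back, 50 above the bench, 132 behind the tab's middle; it falls shut when let go. Held by its catch it gives 4 mm at the tab (0.03 rad) against a spring, 3 to 8 N, then holds firm; unlatched it rises freely.
- tab_left (a point): middle of the black thumb tab on the front edge of the left-hand (greatest y) case's lid: 20 wide (y), 14 high, reaching 26 out from the case's front (front wall 12 behind this point, tab's end 14 before it); 60 above the bench when shut. Pinch it across its width. It rises with the lid.
- lid_middle (a joint): lid of the middle case, rad: 0 shut, grows as its front rises (stops at 0.30). Fixed grey case 120 deep, 150 wide, 70 high; lid 20 high, 0.25 kg, hinge line at the back, 50 above the bench, 132 behind the tab's middle; it falls shut when let go. Held by its catch it gives 4 mm at the tab (0.03 rad) against a spring, 3 to 8 N, then holds firm; unlatched it rises freely.
- tab_middle (a point): middle of the black thumb tab on the front edge of the middle case's lid: 20 wide (y), 14 high, reaching 26 out from the case's front (front wall 12 behind this point, tab's end 14 before it); 60 above the bench when shut. Pinch it across its width. It rises with the lid.
- lid_right (a joint): lid of the right-hand (smallest y) case, rad: 0 shut, grows as its front rises (stops at 0.30). Fixed grey case 120 deep, 150 wide, 70 high; lid 20 high, 0.25 kg, hinge line at the back, 50 above the bench, 132 behind the tab's middle; it falls shut when let go. Held by its catch it gives 4 mm at the tab (0.03 rad) against a spring, 3 to 8 N, then holds firm; unlatched it rises freely.
- tab_right (a point): middle of the black thumb tab on the front edge of the right-hand (smallest y) case's lid: 20 wide (y), 14 high, reaching 26 out from the case's front (front wall 12 behind this point, tab's end 14 before it); 60 above the bench when shut. Pinch it across its width. It rises with the lid.
- catch_a (a joint): bright metal catch a, on one of the cases (which one changes), rad: 0 shut, upright; grows as its top swings out to the robot (to 1.4), stays where left. Lever 26 wide, pivot 16 above the bench; hook head's top at 66. Not shut, its nose stands before the bead on the lid's lip, at 0.2 or more; pressed to the case (about 7 N) it rides over at 0.1 and snaps down behind. Lid must be down.
- press_a (a point): middle of the front face of catch a's lever, where to press it to the case (along the shelf's x): 50 above the bench, 23 before the case's front wall when shut, 9 to 12 farther out when open; 70 to the left (shelf's +y) of the middle of that case's tab.
- catch_b (a joint): bright metal catch b, on one of the cases (which one changes), rad: 0 shut, upright; grows as its top swings out to the robot (to 1.4), stays where left. Lever 26 wide, pivot 16 above the bench; hook head's top at 66. Not shut, its nose stands before the bead on the lid's lip, at 0.2 or more; pressed to the case (about 7 N) it rides over at 0.1 and snaps down behind. Lid must be down.
- press_b (a point): middle of the front face of catch b's lever, where to press it to the case (along the shelf's x): 50 above the bench, 23 before the case's front wall when shut, 9 to 12 farther out when open; 70 to the left (shelf's +y) of the middle of that case's tab.
- catch_c (a joint): bright metal catch c, on one of the cases (which one changes), rad: 0 shut, upright; grows as its top swings out to the robot (to 1.4), stays where left. Lever 26 wide, pivot 16 above the bench; hook head's top at 66. Not shut, its nose stands before the bead on the lid's lip, at 0.2 or more; pressed to the case (about 7 N) it rides over at 0.1 and snaps down behind. Lid must be down.
- press_c (a point): middle of the front face of catch c's lever, where to press it to the case (along the shelf's x): 50 above the bench, 23 before the case's front wall when shut, 9 to 12 farther out when open; 70 to the left (shelf's +y) of the middle of that case's tab.
- eyepiece_mid (a point): black eyepiece, 34 across x 41 high, standing in front of the cases, loose; this point is its centre. Not to be disturbed.
- oil_bottle_mid (a point): small amber bottle, 26 across x 44 high, standing in front of the cases, loose; this point is its centre. Not to be disturbed.
- objective_mid (a point): steel microscope objective, 24 across x 42 high, loose; this point is its centre. Not to be disturbed.
- film_can_mid (a point): black film can, 32 across x 48 high, loose; this point is its centre. Not to be disturbed.
- petri_dish_mid (a point): clear Petri dish, 94 across x 15 high, loose; this point is its centre. Not to be disturbed.
- slide_mailer_mid (a point): white slide mailer, 32 x 84 x 19 high, loose; this point is its centre. Not to be disturbed.
There are look-alikes about, which are no part of the job. What is shaped like the part that bears lid_right but orange or red is not meant. Leave any orange or turquoise look-alike of the part that bears lid_left alone.

How it is judged:
On the way, in this order (a step that is already met when the one before it is completed fails the run):
1. the left lid is tugged up at least 0.012 rad (1.6 mm at its tab), taking up the give of its catch (value of joint lid_left above 0.012 rad), for 0.1 s.
2. the middle lid is tugged up at least 0.012 rad (1.6 mm at its tab), taking up the give of its catch (value of joint lid_middle above 0.012 rad), for 0.1 s.
3. the right lid is tugged up at least 0.012 rad (1.6 mm at its tab), taking up the give of its catch (value of joint lid_right above 0.012 rad), for 0.1 s.
At the end, for the whole second after the job is handed in: all three catches snapped shut (each within 0.06 rad of upright, past the bead) and all three lids down (within 0.012 rad) and at rest (value of joint each of catch_a, catch_b, catch_c below 0.06 rad and value of joint each of lid_left, lid_middle, lid_right below 0.012 rad and velocity of joint each of lid_left, lid_middle, lid_right below 0.05 rad/s); the robot touches nothing.
It fails at once if a lid is raised far (beyond 0.24 rad, 32 mm at its tab) (value of joint any of lid_left, lid_middle, lid_right above 0.24 rad).
It fails at once if one of the loose things is moved more than 25 mm (distance of any of eyepiece_mid, oil_bottle_mid, objective_mid, film_can_mid, petri_dish_mid, slide_mailer_mid from where it was at the start of the episode above 0.025 m).
It also fails if it takes over 58 s, if anything falls off the work surface, if the arm or the gripper's body presses on something with over 40 N, if the wrist force passes 120 N, or if a joint passes its speed limit or range.

## Working session

There is one attempt and no reset: what is moved stays moved. The work goes in short steps, Python scripts to look and compute and a tool call to move; the robot and the scene stay as the last step left them, time stands still between calls to the robot, and variables do not carry over. Pictures are saved under pics/ and viewed, at most 10 in all, crops included, and the job is handed in when it is done.

Besides the shell and the picture viewer there is one more tool, called as a command line: name --argument value ..., lists and objects as JSON in quotes. carry_out: Moves the arm, as the interface text tells. Its arguments: {"type":"object","properties":{"plan":{"type":"array","items":{"type":"array","items":{"type":"array","items":{"type":"number"}}}},"squeeze":{"type":"number"}},"required":["plan"]}

```bash
ls; mkdir -p pics; cat > h.py <<'E'
import numpy as np, cv2
from workcell import monitor, viewer, order, env
def shot(cam,name,crop=None,scale=1):
    im=viewer.read_camera(cam); cv2.imwrite('pics/raw_'+name,im[:,:,::-1])
    o=im if crop is None else im[crop[1]:crop[3],crop[0]:crop[2]]
    o=cv2.resize(o,None,fx=scale,fy=scale,interpolation=cv2.INTER_CUBIC)
    cv2.imwrite('pics/'+name,o[:,:,::-1]); return im
def ray(cam,u,v,z):
    c=viewer.calibration(cam); K=np.array(c['K']);R=np.array(c['rotation']);e=np.array(c['eye'])
    d=R@np.linalg.solve(K,[u,v,1.]); return e+d*(z-e[2])/d[2]
def proj(cam,p):
    c=viewer.calibration(cam); K=np.array(c['K']);R=np.array(c['rotation']);e=np.array(c['eye'])
    q=K@(R.T@(np.array(p)-e)); return q[:2]/q[2]
E
python3 - <<'E'
from h import *
shot('scene','s0.png',scale=1.42); shot('top','t0.png',scale=1.42)
for c in('scene','top'): print(viewer.calibration(c))
print(monitor.get_state(), env.grasp_offset)
print(proj('top',[.5,0,0]),proj('scene',[.5,0,0]))
E
```

```text
pics
{'K': array([[454.0138259 ,   0.        , 285.49734596],
       [  0.        , 454.0138259 , 208.37336734],
       [  0.        ,   0.        ,   1.        ]]), 'eye': array([0.25586257, 0.9320173 , 1.10312063]), 'rotation': array([ 0.05905034, -0.11861329,  0.91929927, -0.3705844 ])}
{'K': array([[445.23775124,   0.        , 287.01118411],
       [  0.        , 445.23775124, 210.08940776],
       [  0.        ,   0.        ,   1.        ]]), 'eye': array([0.29518317, 0.01044986, 1.16409546]), 'rotation': array([ 0.08110581, -0.65831128,  0.74294802, -0.08986852])}
{'clock': 0.1, 'joint_pos': array([1.03637463e+00, 3.13934366e-01, 4.50813460e-02, 1.30358883e+00,
       1.68871877e-05, 1.43120462e+00]), 'qvel': array([-0.00068995, -0.00162539,  0.0025867 , -0.00083823,  0.00051429,
       -0.00104661]), 'tau': array([ 2.19685164e-03, -4.81723595e+01,  2.99245423e+01,  1.26804653e-02,
       -1.41008059e-04,  2.77680095e-05]), 'tcp_pos': array([0.2209402 , 0.53036532, 0.23048828]), 'orientation': array([-2.80025556e-04,  1.96135132e-01,  9.80576531e-01, -7.73686936e-04]), 'wrist_force': array([-0.35842461,  0.03502817,  0.89247129]), 'ft_torque': array([-0.0140946 ,  0.02625733, -0.02395734]), 'grip_force': 0.0, 'finger_gap': 0.08548762500004226} 0.0187Traceback (most recent call last):
  File "<stdin>", line 5, in <module>
  File "h.py", line 13, in proj
    q=K@(R.T@(np.array(p)-e)); return q[:2]/q[2]
         ~~~^^~~~~~~~~~~~~~~
ValueError: matmul: Input operand 1 has a mismatch in its core dimension 0, with gufunc signature (n?,k),(k,m?)->(n?,m?) (size 3 is different from 4)
```

Rotation is a quaternion (wxyz); fix the helper.

```bash
sed -i "s/R=np.array(c\['rotation'\])/R=Q(c['rotation'])/; s/^def shot/from scipy.spatial.transform import Rotation\ndef Q(q): return Rotation.from_quat(np.roll(q,-1)).as_matrix()\ndef shot/" h.py
python3 - <<'E'
from h import *
for c in('scene','top'): print(proj(c,[.5,0,0]),proj(c,[.2209,.5303,.2305]), Q(viewer.calibration(c)['rotation'])[:,2])
E
```

```text
[295.20536158 231.56936221] [365.73581766 378.51661617] [ 0.19648234 -0.66734763 -0.71836051]
[282.60403377 240.73812632] [ 29.8630387  391.73915366] [ 0.23883773 -0.02674954 -0.97069099]
```

View pics/s0.png

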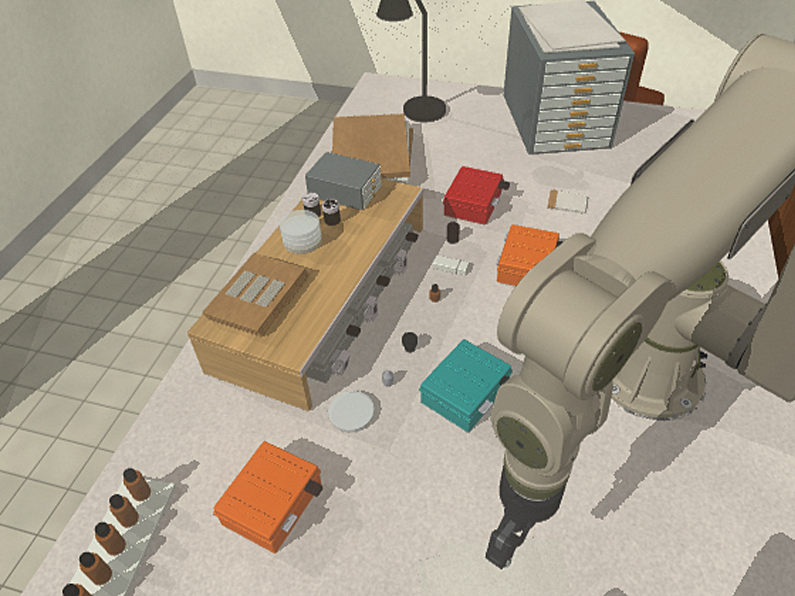

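View pics/t0.png

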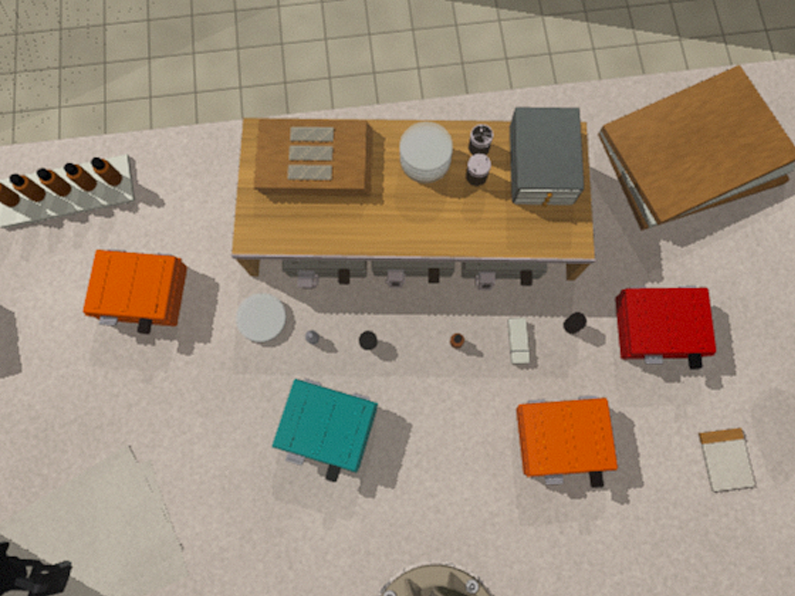

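The top view (display pixels, 1.42×) shows three cases under the shelf. Their tabs are at about (344,276), (433,275) and (526,278), with catches to the left of each at (307,280), (395,278) and (486,280). The loose things stand in a row at v≈310–345. The orange, turquoise and red cases are the look-alikes. Measuring next.

```bash
python3 - <<'E'
from h import *
im=cv2.imread('pics/raw_t0.png')[:,:,::-1]
hsv=cv2.cvtColor(im,cv2.COLOR_RGB2HSV)
def blobs(m,box,z,amin=15):
    n,l,s,c=cv2.connectedComponentsWithStats(m.astype(np.uint8))
    for i in range(1,n):
        u,v=c[i]
        if s[i,4]>=amin and box[0]<u<box[2] and box[1]<v<box[3]:
            print(s[i],c[i].round(1),ray('top',u,v,z).round(4))
print('dark');blobs(hsv[...,2]<60,(160,178,430,260),.064)
# wood front edge: last wood row per column
wood=(hsv[...,0]>10)&(hsv[...,0]<25)&(hsv[...,1]>90)&(hsv[...,2]>120)
us=np.arange(180,405,5);pts=[]
for u in us:
    v=np.where(wood[:200,u])[0].max(); pts.append(ray('top',u,v+.5,.136)[:2])
p=np.array(pts);vx,vy,x0,y0=cv2.fitLine(p.astype(np.float32),cv2.DIST_HUBER,0,1e-3,1e-3).ravel()
print('edge',vx,vy,x0,y0,'yaw',np.arctan2(-vx,vy) if vy>0 else np.arctan2(vx,-vy))
for uv in((235,255),(592,260),(243,118),(587,120)): print(ray('top',uv[0]/1.42,uv[1]/1.42,.136))
cv2.imwrite('pics/z0.png',cv2.resize(im[170:260,160:430,::-1],None,fx=2.9,fy=2.9,interpolation=cv2.INTER_CUBIC))
s=cv2.imread('pics/raw_s0.png')
cv2.imwrite('pics/z1.png',cv2.resize(s[155:310,200:310],None,fx=3.8,fy=3.8,interpolation=cv2.INTER_CUBIC))
E
```

```text
dark
[238 189   9  11  85] [241.8 193.9] [0.6224 0.0902 0.064 ]
[301 189   9  10  76] [305.2 193.3] [ 0.6043 -0.0716  0.064 ]
[366 190  10  11  90] [370.1 194.8] [ 0.5802 -0.2365  0.064 ]
[397 220  16  15 162] [404.5 227.1] [ 0.4864 -0.3085  0.064 ]
[253 234  12  12 119] [258.8 239.5] [0.4991 0.0594 0.064 ]
[320 236   5   5  20] [322.1 238. ] [ 0.4836 -0.0985  0.064 ]
edge 0.13590994 0.99072117 0.6288849 0.016386492 yaw -0.13633189
[0.65920232 0.26507232 0.136     ]
[ 0.5769499  -0.33713541  0.136     ]
[0.91658996 0.23651162 0.136     ]
[ 0.83742535 -0.37818541  0.136     ]
```

View pics/z0.png

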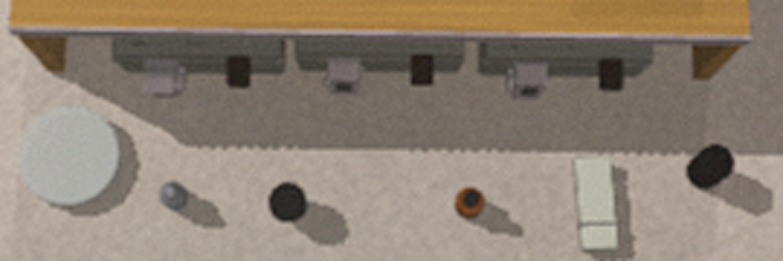

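View pics/z1.png

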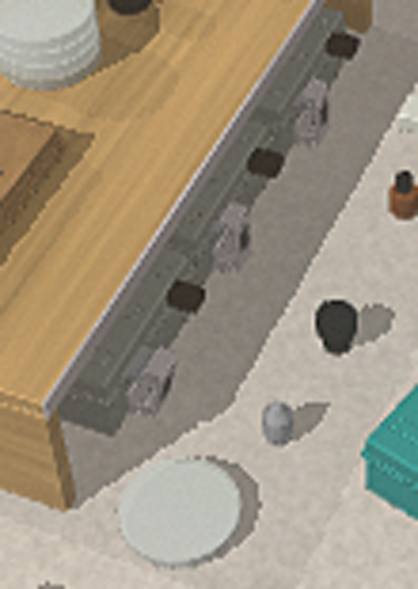

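The crops show all three tabs (z0 at (238,71), (422,69), (611,74)) and catches, with no catch clearly wide open. I'll feel them by tugging. Planning a 40° lean, with the pads on the tab's outer part so the tips clear the front wall.

```bash
cat >> h.py <<'E'
PSI=-0.134; ex=np.array([np.cos(PSI),np.sin(PSI),0]); ey=np.array([-np.sin(PSI),np.cos(PSI),0]); ez=np.array([0,0,1.])
TAB=dict(L=np.array([.6238,.0902,.060]),M=np.array([.6040,-.0716,.060]),R=np.array([.5814,-.2365,.060]))
def tool(th):
    z=np.sin(th)*ex-np.cos(th)*ez; return np.column_stack([np.cross(ey,z),ey,z])
def delta(target,th,Rc=None,pc=None):
    s=monitor.get_state(); R0=Q(s['orientation']) if Rc is None else Rc; p0=s['tcp_pos'] if pc is None else pc
    rv=Rotation.from_matrix(tool(th)@R0.T).as_rotvec()
    return rv.round(3),((np.array(target)-p0)*1000).round(1)
E
python3 - <<'E'
from h import *
th=np.radians(40); z=tool(th)[:,2]
for k in TAB:
    t=TAB[k]-.006*ez; print(k,t,delta(t,th),delta(t-.1*z,th), proj('top',TAB[k]))
E
```

```text
L [0.6238 0.0902 0.054 ] (array([-0.182, -0.676,  0.251]), array([ 402.9, -440.2, -176.5])) (array([-0.182, -0.676,  0.251]), array([ 339.2, -431.6,  -99.9])) [241.94079679 193.80901936]
M [ 0.604  -0.0716  0.054 ] (array([-0.182, -0.676,  0.251]), array([ 383.1, -602. , -176.5])) (array([-0.182, -0.676,  0.251]), array([ 319.4, -593.4,  -99.9])) [305.16232645 193.85478025]
R [ 0.5814 -0.2365  0.054 ] (array([-0.182, -0.676,  0.251]), array([ 360.5, -766.9, -176.5])) (array([-0.182, -0.676,  0.251]), array([ 296.8, -758.3,  -99.9])) [369.79514515 194.79896212]
```

carry_out --plan '[[[-0.03,-0.11,0.04,30,-40,0,50],[-0.06,-0.22,0.08,60,-80,0,50],[-0.09,-0.33,0.12,90,-120,0,50],[-0.12,-0.44,0.16,120,-160,0,50],[-0.14,-0.54,0.2,150,-200,0,50],[-0.182,-0.676,0.251,180,-240,0,50],[-0.182,-0.676,0.251,210,-280,-10,50],[-0.182,-0.676,0.251,240,-315,-30,50],[-0.182,-0.676,0.251,270,-350,-50,50],[-0.182,-0.676,0.251,300,-390,-70,50],[-0.182,-0.676,0.251,325,-420,-90,50],[-0.182,-0.676,0.251,339,-432,-100,50],[-0.182,-0.676,0.251,339,-432,-100,50],[-0.182,-0.676,0.251,339,-432,-100,50],[-0.182,-0.676,0.251,339,-432,-100,50],[-0.182,-0.676,0.251,339,-432,-100,50]]]' --squeeze 40

```text
clock: 1.7
tcp_pos: [0.5599, 0.1001, 0.1321]
orientation: [0.342, 0.062, 0.938, -0.022]
wrist_force: [0.0, -0.0, 1.0]
finger_gap: 0.0499
grip_force: 0.0
```

```bash
python3 - <<'E'
from h import *
th=np.radians(40); t=TAB['L']-.006*ez
print(delta(t,th),delta(t-.1*tool(th)[:,2],th))
a=shot('top','t1.png'); b=shot('scene','s1.png')
A=cv2.resize(a[150:260,180:300],None,fx=3.3,fy=3.3,interpolation=cv2.INTER_CUBIC);B=cv2.resize(b[185:295,200:320],None,fx=3.3,fy=3.3,interpolation=cv2.INTER_CUBIC)
cv2.imwrite('pics/c1.png',np.hstack([A,B])[:,:,::-1])
print(proj('top',TAB['L']),proj('scene',TAB['L']))
E
```

```text
(array([-0.001,  0.001, -0.003]), array([ 63.9,  -9.9, -78.1])) (array([-0.001,  0.001, -0.003]), array([ 0.2, -1.3, -1.5]))
[241.94079679 193.80901936] [248.39895819 232.75727937]
```

View pics/c1.png

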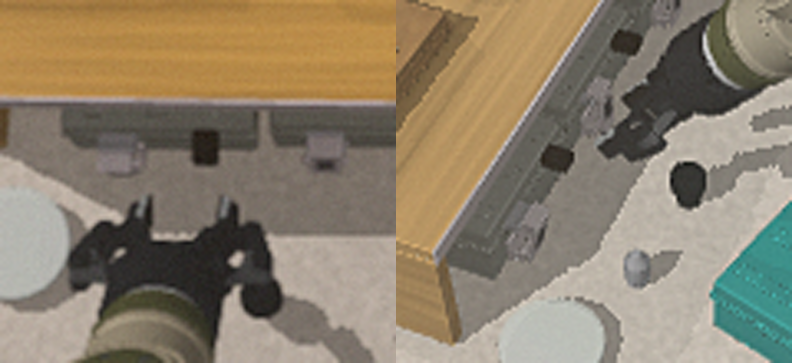

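Both views agree on the tab: its predicted scene pixel (248,233) matches where it appears (scene panel (557,157)). The fingers straddle the approach line and clear the shelf. Going in and closing.

carry_out --plan '[[[0,0,0,10,-3,-12,50],[0,0,0,25,-5,-30,50],[0,0,0,38,-7,-46,50],[0,0,0,50,-8,-62,50],[0,0,0,58,-9,-71,50],[0,0,0,64,-10,-78,50],[0,0,0,64,-10,-78,50],[0,0,0,64,-10,-78,50],[0,0,0,64,-10,-78,15],[0,0,0,64,-10,-78,15],[0,0,0,64,-10,-78,15],[0,0,0,64,-10,-78,15],[0,0,0,64,-10,-78,15],[0,0,0,64,-10,-78,15]]]'

```text
clock: 3.2
tcp_pos: [0.6239, 0.088, 0.0542]
orientation: [0.342, 0.063, 0.937, -0.023]
wrist_force: [-5.4, -2.4, 5.1]
finger_gap: 0.0191
grip_force: 42.7
```

carry_out --plan '[[[0,0,0,0,0,2,15],[0,0,0,0,0,4,15],[0,0,0,0,0,5,15],[0,0,0,0,0,6,15],[0,0,0,0,0,6,15],[0,0,0,0,0,6,15],[0,0,0,0,0,6,15],[0,0,0,0,0,6,15]]]'

```text
clock: 4.0
tcp_pos: [0.6244, 0.088, 0.0593]
orientation: [0.341, 0.063, 0.938, -0.023]
wrist_force: [3.9, -4.2, -3.0]
finger_gap: 0.0189
grip_force: 41.1
```

carry_out --plan '[[[0,0,0,0,0,2,15],[0,0,0,0,0,4,15],[0,0,0,0,0,5,15],[0,0,0,0,0,5,15],[0,0,0,0,0,5,15]]]'

```text
clock: 4.5
tcp_pos: [0.6252, 0.0879, 0.065]
orientation: [0.342, 0.063, 0.937, -0.023]
wrist_force: [6.4, -4.3, -5.3]
finger_gap: 0.0188
grip_force: 40.6
```

carry_out --plan '[[[0,0,0,0,0,2,15],[0,0,0,0,0,4,15],[0,0,0,0,0,4,15],[0,0,0,0,0,4,15]]]'

```text
clock: 4.9
tcp_pos: [0.626, 0.0878, 0.0697]
orientation: [0.343, 0.063, 0.937, -0.023]
wrist_force: [7.5, -4.2, -4.2]
finger_gap: 0.019
grip_force: 40.2
```

```bash
python3 - <<'E'
from h import *
b=shot('scene','s2.png'); print(monitor.get_state()['wrist_force'])
b0=cv2.imread('pics/raw_s1.png')[:,:,::-1]
f=lambda b:cv2.resize(b[195:275,215:285],None,fx=5.5,fy=5.5,interpolation=cv2.INTER_CUBIC)
cv2.imwrite('pics/c2.png',np.hstack([f(b0),f(b)])[:,:,::-1])
E
```

```text
[ 8.38654376 -5.01624552 -4.19876395]
```

View pics/c2.png

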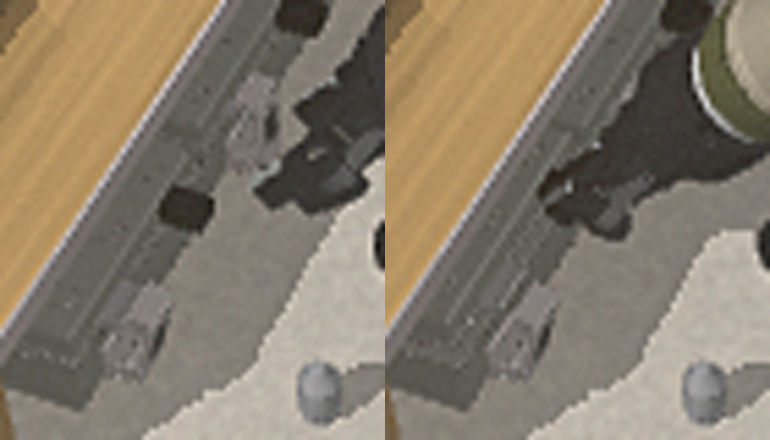

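The left lid came up freely: its front edge is visibly higher in the right panel at about (540,200), with no hard stop at 15 mm. Its catch is therefore open. Letting it down, releasing and backing off.

carry_out --plan '[[[0,0,0,0,0,-4,15],[0,0,0,0,0,-8,15],[0,0,0,0,0,-12,15],[0,0,0,0,0,-15,15],[0,0,0,0,0,-15,15],[0,0,0,0,0,-15,15],[0,0,0,0,0,-15,50],[0,0,0,0,0,-15,50],[0,0,0,0,0,-15,50],[0,0,0,0,0,-15,50],[0,0,0,-6,1,-8,50],[0,0,0,-20,3,8,50],[0,0,0,-35,5,27,0],[0,0,0,-50,7,45,0],[0,0,0,-64,9,62,0],[0,0,0,-64,9,62,0],[0,0,0,-64,9,62,0],[0,0,0,-64,9,62,0]]]'

```text
clock: 6.75
tcp_pos: [0.5602, 0.0978, 0.1299]
orientation: [0.341, 0.062, 0.938, -0.022]
wrist_force: [-0.2, 0.3, -0.5]
finger_gap: 0.0001
grip_force: 0.0
```

```bash
python3 - <<'E'
from h import *
s=monitor.get_state(); th=np.radians(40); print(s['tcp_pos'],s['finger_gap'],s['wrist_force'])
# press point (shut): tab +70 ey, 23 before wall => 11 before tab middle, z .05
for k in TAB:
    P=TAB[k]+.07*ey-.011*ex; P[2]=.05
    print(k,P.round(4),'30 before',delta(P-.035*ex,th))
E
```

```text
[0.56022377 0.0977565  0.12987195] 8.281178865454574e-05 [-0.20484568  0.28660794 -0.54573234]
L [0.6223 0.161  0.05  ] 30 before (array([-0.001, -0.   , -0.001]), array([ 27.3,  68. , -79.9]))
M [ 0.6025 -0.0008  0.05  ] 30 before (array([-0.001, -0.   , -0.001]), array([  7.5, -93.8, -79.9]))
R [ 0.5799 -0.1657  0.05  ] 30 before (array([-0.001, -0.   , -0.001]), array([ -15.1, -258.7,  -79.9]))
```

Now the left catch, pressed with shut fingers.

carry_out --plan '[[[0,0,0,10,30,0,0],[0,0,0,20,60,-10,0],[0,0,0,27,68,-40,0],[0,0,0,27,68,-75,0],[0,0,0,27,68,-85,0],[0,0,0,27,68,-85,0],[0,0,0,35,67,-85,0],[0,0,0,39,66,-85,0],[0,0,0,42,66,-85,0],[0,0,0,45,66,-85,0],[0,0,0,48,65,-85,0],[0,0,0,50,65,-85,0],[0,0,0,52,65,-85,0],[0,0,0,52,65,-85,0],[0,0,0,52,65,-85,0]]]'

```text
clock: 8.25
tcp_pos: [0.6103, 0.1627, 0.0442]
orientation: [0.34, 0.062, 0.938, -0.023]
wrist_force: [-6.2, 0.1, 1.9]
finger_gap: 0.0002
grip_force: 2.8
```

carry_out --plan '[[[0,0,0,1,0,0,0],[0,0,0,2,0,0,0],[0,0,0,3,0,0,0],[0,0,0,4,-0.5,0,0],[0,0,0,4,-0.5,0,0],[0,0,0,4,-0.5,0,0]]]'

```text
clock: 8.85
tcp_pos: [0.6159, 0.1626, 0.0454]
orientation: [0.341, 0.062, 0.938, -0.022]
wrist_force: [-5.5, 0.8, 4.5]
finger_gap: 0.0
grip_force: 2.7
```

carry_out --plan '[[[0,0,0,1,0,0,0],[0,0,0,2,0,0,0],[0,0,0,3,0,0,0],[0,0,0,3,0,0,0],[0,0,0,3,0,0,0]]]'

```text
clock: 9.35
tcp_pos: [0.6163, 0.1627, 0.0442]
orientation: [0.34, 0.061, 0.938, -0.022]
wrist_force: [-17.8, 1.4, 12.0]
finger_gap: 0.0
grip_force: 8.8
```

The catch rode over and is now against a hard stop (17.8 N with no travel). On to the middle tab.

carry_out --plan '[[[0,0,0,-10,1,0,0],[0,0,0,-30,4,5,0],[0,0,0,-60,0,40,0],[0,0,0,-79,-30,80,25],[0,0,0,-79,-75,86,50],[0,0,0,-79,-120,86,50],[0,0,0,-79,-165,86,50],[0,0,0,-79,-205,86,50],[0,0,0,-79,-225,86,50],[0,0,0,-79,-225,86,50],[0,0,0,-79,-225,86,50],[0,0,0,-79,-225,86,50],[0,0,0,-79,-225,86,50]]]'

```text
clock: 10.65
tcp_pos: [0.5401, -0.0615, 0.1311]
orientation: [0.341, 0.062, 0.938, -0.022]
wrist_force: [-0.1, -1.2, 0.3]
finger_gap: 0.0501
grip_force: 0.0
```

```bash
python3 - <<'E'
from h import *
th=np.radians(40); t=TAB['M']-.006*ez
print(delta(t,th)); a=shot('top','t3.png'); b=shot('scene','s3.png')
A=cv2.resize(a[170:260,180:300],None,fx=3.3,fy=3.3,interpolation=cv2.INTER_CUBIC);B=cv2.resize(b[185:275,200:320],None,fx=3.3,fy=3.3,interpolation=cv2.INTER_CUBIC)
cv2.imwrite('pics/c3.png',np.hstack([A,B])[:,:,::-1])
print(proj('scene',TAB['M']))
E
```

```text
(array([-0.001, -0.   , -0.003]), array([ 63.9, -10.1, -77.1]))
[269.75727306 197.67383372]
```

View pics/c3.png

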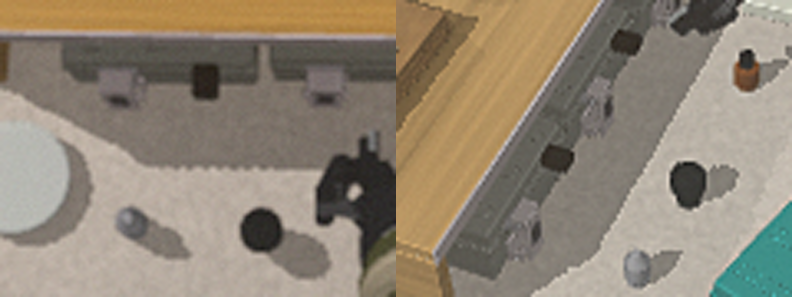

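The left catch now shows the same dark slot (top panel (118,100)) as the other catches, and the lid is down. The loose things have not moved. Middle tab next: grip, then tug 6 mm.

carry_out --plan '[[[0,0,0,10,-3,-12,50],[0,0,0,25,-5,-30,50],[0,0,0,38,-7,-46,50],[0,0,0,50,-8,-62,50],[0,0,0,58,-9,-71,50],[0,0,0,64,-10,-77,50],[0,0,0,64,-10,-77,50],[0,0,0,64,-10,-77,15],[0,0,0,64,-10,-77,15],[0,0,0,64,-10,-77,15],[0,0,0,64,-10,-77,15],[0,0,0,64,-10,-77,15],[0,0,0,64,-10,-77,15]]]'

```text
clock: 12.05
tcp_pos: [0.6038, -0.0738, 0.0551]
orientation: [0.342, 0.063, 0.937, -0.024]
wrist_force: [-4.6, -4.3, 3.1]
finger_gap: 0.0186
grip_force: 42.1
```

carry_out --plan '[[[0,0,0,0,0,2,15],[0,0,0,0,0,4,15],[0,0,0,0,0,5,15],[0,0,0,0,0,6,15],[0,0,0,0,0,6,15],[0,0,0,0,0,6,15],[0,0,0,0,0,6,15],[0,0,0,0,0,6,15]]]'

```text
clock: 12.85
tcp_pos: [0.6041, -0.0738, 0.0599]
orientation: [0.341, 0.063, 0.938, -0.023]
wrist_force: [8.4, -6.4, -10.3]
finger_gap: 0.0187
grip_force: 40.7
```

carry_out --plan '[[[0,0,0,0,0,1,15],[0,0,0,0,0,2,15],[0,0,0,0,0,3,15],[0,0,0,0,0,3,15],[0,0,0,0,0,3,15]]]'

```text
clock: 13.35
tcp_pos: [0.6039, -0.0737, 0.0612]
orientation: [0.339, 0.063, 0.938, -0.023]
wrist_force: [22.7, -8.1, -29.5]
finger_gap: 0.0186
grip_force: 41.5
```

The middle lid is firm (30 N and barely moving), so its catch holds. Releasing and going to the right one.

carry_out --plan '[[[0,0,0,0,0,-4,15],[0,0,0,0,0,-9,15],[0,0,0,0,0,-9,15],[0,0,0,0,0,-9,50],[0,0,0,0,0,-9,50],[0,0,0,0,0,-9,50],[0,0,0,0,0,-9,50],[0,0,0,-12,2,5,50],[0,0,0,-30,4,27,50],[0,0,0,-50,7,51,50],[0,0,0,-64,9,68,50],[0,0,0,-70,-30,68,50],[0,0,0,-76,-75,68,50],[0,0,0,-82,-120,68,50],[0,0,0,-86,-156,68,50],[0,0,0,-86,-156,68,50],[0,0,0,-86,-156,68,50],[0,0,0,-86,-156,68,50]]]'

```text
clock: 15.15
tcp_pos: [0.5177, -0.2273, 0.1306]
orientation: [0.341, 0.062, 0.938, -0.022]
wrist_force: [-0.8, 1.7, 0.8]
finger_gap: 0.0498
grip_force: 0.0
```

```bash
python3 - <<'E'
from h import *
th=np.radians(40); t=TAB['R']-.006*ez
print(delta(t,th),monitor.get_state()['wrist_force']); b=shot('scene','s4.png')
hsv=cv2.cvtColor(b,cv2.COLOR_RGB2HSV); n,l,s,c=cv2.connectedComponentsWithStats((hsv[...,2]<60).astype(np.uint8))
print([(c[i].round(1),s[i,4]) for i in range(1,n) if s[i,4]>20 and 200<c[i][0]<340 and 140<c[i][1]<260]); print({k:proj('scene',TAB[k]).round(1) for k in TAB})
E
```

```text
(array([-0.002, -0.001, -0.002]), array([ 63.7,  -9.2, -76.6])) [-0.75765901  1.71663235  0.78787975]
[(array([338.7, 143.6]), np.int32(34)), (array([221.1, 147. ]), np.int32(41)), (array([308.8, 153.6]), np.int32(39)), (array([233.5, 153.3]), np.int32(78)), (array([318.5, 163.7]), np.int32(91)), (array([289.5, 166.4]), np.int32(41)), (array([269.2, 197.1]), np.int32(47)), (array([248.5, 232.5]), np.int32(53)), (array([288.5, 240.2]), np.int32(66))]
{'L': array([248.4, 232.8]), 'M': array([269.8, 197.7]), 'R': array([289.3, 166.7])}
```

All three tabs sit within 1 px of prediction in the scene view. Gripping and tugging the right one.

carry_out --plan '[[[0,0,0,10,-3,-12,50],[0,0,0,25,-5,-30,50],[0,0,0,38,-7,-46,50],[0,0,0,50,-8,-62,50],[0,0,0,58,-9,-71,50],[0,0,0,64,-9,-77,50],[0,0,0,64,-9,-77,50],[0,0,0,64,-9,-77,15],[0,0,0,64,-9,-77,15],[0,0,0,64,-9,-77,15],[0,0,0,64,-9,-77,15],[0,0,0,64,-9,-77,15],[0,0,0,64,-9,-77,15]]]'

```text
clock: 16.5
tcp_pos: [0.5816, -0.2398, 0.0552]
orientation: [0.341, 0.064, 0.937, -0.024]
wrist_force: [-2.7, -5.0, 0.2]
finger_gap: 0.019
grip_force: 42.5
```

carry_out --plan '[[[0,0,0,0,0,2,15],[0,0,0,0,0,4,15],[0,0,0,0,0,5,15],[0,0,0,0,0,6,15],[0,0,0,0,0,7,15],[0,0,0,0,0,8,15],[0,0,0,0,0,9,15],[0,0,0,0,0,9,15],[0,0,0,0,0,9,15],[0,0,0,0,0,9,15]]]'

```text
clock: 17.5
tcp_pos: [0.5818, -0.2397, 0.0612]
orientation: [0.339, 0.064, 0.938, -0.024]
wrist_force: [24.7, -12.2, -33.2]
finger_gap: 0.019
grip_force: 41.6
```

The right lid holds firmly too (33 N). Letting go and backing well clear.

carry_out --plan '[[[0,0,0,0,0,-4,15],[0,0,0,0,0,-9,15],[0,0,0,0,0,-9,15],[0,0,0,0,0,-9,50],[0,0,0,0,0,-9,50],[0,0,0,0,0,-9,50],[0,0,0,0,0,-9,50],[0,0,0,-12,2,5,50],[0,0,0,-30,4,27,50],[0,0,0,-50,7,51,50],[0,0,0,-64,9,68,50],[0,0,0,-90,12,100,50],[0,0,0,-120,16,130,50],[0,0,0,-120,16,130,50],[0,0,0,-120,16,130,50],[0,0,0,-120,16,130,50]]]'

```text
clock: 19.1
tcp_pos: [0.4623, -0.2215, 0.1925]
orientation: [0.341, 0.062, 0.938, -0.022]
wrist_force: [0.1, -0.2, -0.4]
finger_gap: 0.05
grip_force: 0.0
```

```bash
python3 - <<'E'
from h import *
a=shot('top','t5.png'); b=shot('scene','s5.png')
a0=cv2.imread('pics/raw_t0.png')[:,:,::-1]
r=lambda x,f:cv2.resize(x,None,fx=f,fy=f,interpolation=cv2.INTER_CUBIC)
A=np.vstack([r(a0[180:250,160:420],3),r(a[180:250,160:420],3)]) # before/after
cv2.imwrite('pics/c5.png',A[:,:780,::-1]); print(monitor.get_state()['wrist_force'])
E
```

```text
[ 0.36455919 -0.11864788 -0.50418364]
```

View pics/c5.png

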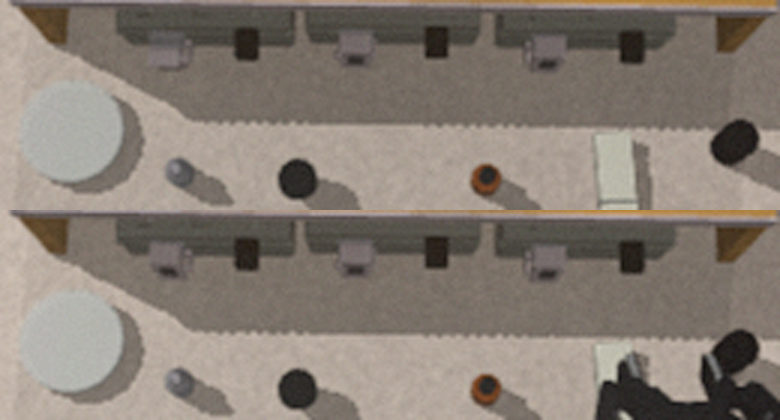

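Before (upper half) the left catch at (170,50) lacked the dark slot. Now (lower half, (170,260)) it matches the two latched ones at (355,260) and (545,262). The lids are down and nothing has been displaced. Handing in.

```bash
python3 -c "
from h import *
print(order.hand_in())"
```

```text
the job is handed in; nothing more can be done
None
```

I tugged all three lids from left to right: the left one came up, so I lowered it and snapped its catch shut, and the middle and right catches held. All three cases were shut and latched in the last camera view, nothing else had been moved, and the job is handed in; the hand-in gave no verdict.

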